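# Slide the clip dish through the gap to its place under the funnel

### The arm

A 6-joint arm with a two-finger parallel gripper is mounted at the origin on the work surface. World frame = base frame: x ahead of the robot, y to its left, z up, the work surface at z = 0. Lengths are in m, angles in rad, forces in N, time in s.
With the tool pointing down it reaches from about 0.3 to 0.875 m from the base axis. Payload 6.4 kg.
Tool frame: the origin (TCP) lies midway between the tips of the shut fingers; the grasp point (between the pads) lies 19 mm behind it (ctrl.hold_point_z is the distance from the TCP to the grasp point, in m); z points along the fingers, y is the line along which they close (so a half turn about z gives the same grasp; the last joint's range is limited). The gripper opens to 85 mm and grips with 20 to 120 N. Pads are 22 mm wide; open, the fingers measure 114 mm over their backs; the gripper's body (76 mm by 85 mm) begins 54 mm behind the grasp point. The pads swing forward as they close: fully open they stand 13 mm farther back than shut.
Start: joints at [-1.536, 0.181, 1.607, -0, 1.354, -0.206], TCP at [0.137, -0.558, 0.231] pointing down, gripper open.
Joint ranges: [-2.99, 2.99], [-0.89, 2.07], [0.3, 2.58], [-1.14, 4.28], [0, 2.63], [-3.12, 3.12]. Speed limits (rad/s): [2.57, 2.57, 3.01, 3.14, 3.14, 3.14].

### API

Orientations are given as a unit quaternion [w, x, y, z].
In Python, from bench import ctrl gives the robot as it stands.
- The arm moves only by the tool carry_out, never from a script. Its argument "plan" is text: rows parted by semicolons, each of 6 numbers parted by spaces: the shift along the tool's x, y, z as a fraction of full scale, then the turn, a rotation vector about the tool's x, y, z as a fraction of full scale. A call has exactly 8 rows; each row shifts and turns the commanded pose from where the row before left it, along the tool's axes as they then stand; what a row does not reach is not made up. Full scale, the value 1, is 40 mm for a shift and 0.1 rad for a turn. A row lasts 1/12 s, in which the tool goes at most 41.7 mm and 7.16 degrees, less where a joint would pass 70% of its speed; a pose out of reach is approached as far as the arm can. A call with a number of a shift or a turn outside -1 to 1 is refused whole. A call with a gripper value outside its range is refused whole. "claw" is the gripper's target within -1 to 1 (shut at 1, half-way at 0, fully open at -1), set as the call begins (left out, the last holds). The fingers move at their own pace and stop on an object; the grip force is fixed at half the most. Time passes only in rows, so rows that do not move let the fingers close, or fill a call up. It gives the time, the measured TCP pose, the force, the opening and the grip force at its end, in the units of the state.
- ctrl.get_obs(): the state, without advancing time (a new reading comes with each control period).
- ctrl.camera(name): name is "scene" or "top" or "wrist"; returns a dict with "pixels" (384x512x3 uint8, red, green, blue), "mtx" (3x3 intrinsics, pixels), "R" (3x3) and "t" (3): a world point X has camera coordinates R X + t. Camera axes: x right, y down, z forward; pixel columns grow to the right and rows downward; lengths in m; the calibration is good to about 2 mm. A picture is of the moment at which its call begins. There is no depth.
- ctrl.hand_in(): hands the job in; it is judged then, once.
The state is a dict: "time_s": time; "q": joint angles; "dq": joint speeds; "joint_efforts": joint torques, N m; "eef_pos": TCP position; "eef_rot": TCP orientation; "wrist_force": force on the tool from outside, world axes, zero at the start; "torque": the same for the moment, N m; "opening": opening from 0.0 (shut) to 1.0 (fully open); "grasp_force": force on a finger pad.
Only numpy, scipy, OpenCV 4.12 (cv2) and the standard library are available. Lean on these libraries where they do the work, as an engineer would, in place of code of your own. Each camera call takes 0.05 s, during which the arm holds its last target. There are 200 camera calls.

### The job

Push the empty blue dish along the desk, through the gap between the mint-green clip dispenser and the bamboo phone stand, until its far side rests flush against the grey foot of the clear clip funnel, in line with the foot, so that the spout is over the dish. Only push it: do not lift or tip it, and leave the binder clips and the cork coaster where they are.

Things in the scene. Friction and masses are not known exactly. Their poses are not given: they have to be found in the camera images.
- dish: blue square open dish, 90 x 90 mm, 28 mm high, corners rounded to 10 mm, walls and floor 4 mm, about 0.25 kg, loose on the desk before the gap (at first turned up to 0.3 rad from the funnel's x axis, centre up to 35 mm off the gap's centre line). Origin: centre of its underside; x and y square to its sides, z up
- funnel: clear acrylic clip funnel on a dark grey foot bar 90 mm wide (y), 30 mm high, fixed. Origin: on the desk, middle of the foot's near face, against which the dish rests (dish centre then at funnel x -0.045, y 0). +x: push direction, from gap to foot; z up. Hopper over the dish's place: x -0.036 to 0.066, y within 0.044, from 55 mm (spout) to 134 mm high; upright front wall
- dispenser: mint-green plastic clip dispenser, a box with a low round cap, 45 mm high. Fixed. Footprint 50 mm (own x, parallel to funnel x) by 60 mm (own y), upright sides. Its centre is at funnel x = -0.127, y = +0.079 or -0.079 (the two may swap), so the gap is 98 mm wide, 50 mm long, centred on the funnel's x axis. Origin: centre of its underside
- phone_stand: bamboo phone stand, a block with a slot across it, 44 mm high. Fixed. Footprint 50 mm (own x, parallel to funnel x) by 60 mm (own y), upright sides. Its centre is at funnel x = -0.127, y = +0.079 or -0.079 (the two may swap), so the gap is 98 mm wide, 50 mm long, centred on the funnel's x axis. Origin: centre of its underside
- clip_a: matte black binder clip standing on its spine, 32 mm long (its x), 30 mm across its folded-down steel handles, 22 mm high; loose, 20 g, to be left alone. Origin: centre of its underside
- clip_b: matte black binder clip standing on its spine, 32 mm long (its x), 30 mm across its folded-down steel handles, 22 mm high; loose, 20 g, to be left alone. Origin: centre of its underside
- clip_c: matte black binder clip standing on its spine, 32 mm long (its x), 30 mm across its folded-down steel handles, 22 mm high; loose, 20 g, to be left alone. Origin: centre of its underside
- coaster: round cork coaster, 90 mm across, 6 mm thick, loose, to be left alone. Origin: centre of its underside
Not all that is in view belongs to the job. What is meant by the dish is not turquoise, and is the smaller of those in its own colour. Of the things shaped like the funnel, the clear one is meant.

How it is judged:
On the way:
1. the dish is in the gap between the dispenser and the phone stand, standing on the desk (x of dish in the frame of funnel between -0.152 and -0.102 m and y of dish in the frame of funnel between -0.015 and 0.015 m and height (world z) of dish below 0.006 m), for 0.05 s.
At the end, for the whole second after the job is handed in: The dish stands flat and at rest on the desk, beyond the gap, its far side within 6 mm of the funnel's foot and within 0.1 rad of parallel to it, its centre within 12 mm of the foot's middle line; each binder clip and the coaster is within 15 mm of where it began (x of dish in the frame of funnel between -0.051 and -0.04 m and y of dish in the frame of funnel between -0.012 and 0.012 m and (angle between the x axis of dish and the x axis of funnel, either way round below 0.1 rad or angle between the x axis of dish and the y axis of funnel, either way round below 0.1 rad) and height (world z) of dish below 0.004 m and angle between dish's own z axis and vertical below 0.05 rad and linear speed of dish below 0.01 m/s and distance of each of clip_a, clip_b, clip_c, coaster from where it was at the start of the episode below 0.015 m); the robot touches nothing.
It fails at once if the dish is lifted off the desk (height (world z) of dish above 0.01 m).
It fails at once if the dish is tipped (angle between dish's own z axis and vertical above 0.17 rad).
It fails at once if a binder clip or the coaster is moved (distance of any of clip_a, clip_b, clip_c, coaster from where it was at the start of the episode above 0.015 m).
It also fails if it takes over 59 s, if anything falls off the work surface, if the arm or the gripper's body presses on something with over 40 N, if the wrist force passes 120 N, or if a joint passes its speed limit or range.

## Working session

There is one attempt and no reset: what is moved stays moved. The work goes in short steps, Python scripts to look and compute and a tool call to move; the robot and the scene stay as the last step left them, time stands still between calls to the robot, and variables do not carry over. Pictures are saved under pics/ and viewed, at most 12 in all, crops included, and the job is handed in when it is done.

Besides the shell and the picture viewer there is one more tool, called after ">>>" by a JSON object that holds its "op" and its "data". carry_out: Moves the arm, as the interface text tells. Shift numbers are shares of 40 mm and turn numbers shares of 0.1 rad, none past 1 either way. Its arguments: {"type":"object","properties":{"plan":{"type":"string"},"claw":{"type":"number"}},"required":["plan"]}

```bash
mkdir -p pics
cat > h.py <<'E'
import numpy as np, cv2, pickle
from bench import ctrl
def snap(n,f):
    c=ctrl.camera(n); cv2.imwrite(f'pics/{f}.png',c['pixels'][:,:,::-1]); pickle.dump(c,open(f'pics/{f}.pkl','wb')); return c
def load(f): return pickle.load(open(f'pics/{f}.pkl','rb'))
def ray(c,uv,z):
    K,R,t=[np.array(c[k],float) for k in('mtx','R','t')]
    uv=np.atleast_2d(uv).astype(float); d=(R.T@np.linalg.solve(K,np.c_[uv,np.ones(len(uv))].T)).T; o=-R.T@t
    return o+d*((z-o[2])/d[:,2:])
E
python3 - <<'E'
from h import *
a=snap('scene','s0');b=snap('top','t0');w=snap('wrist','w0')
for c in(a,b,w): print(np.round(-np.array(c['R']).T@c['t'],3))
o=ctrl.get_obs();print(o['eef_pos'],o['eef_rot'],o['time_s'])
E
```

```text
[1.076 0.593 0.802]
[ 0.445 -0.006  1.048]
[ 0.216 -0.538  0.373]
[ 0.13709784 -0.55798363  0.23058419] [-6.84612301e-04  9.92761940e-01  1.20096880e-01  4.58494904e-05] 0.15
```

View pics/t0.png

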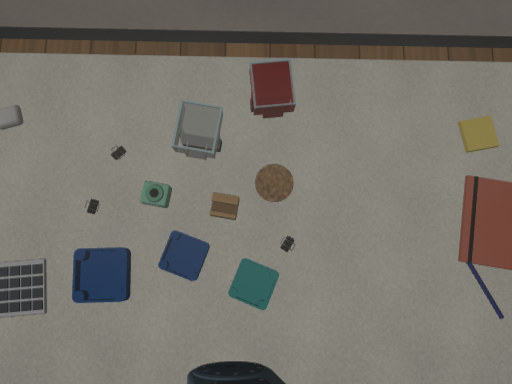

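View pics/s0.png

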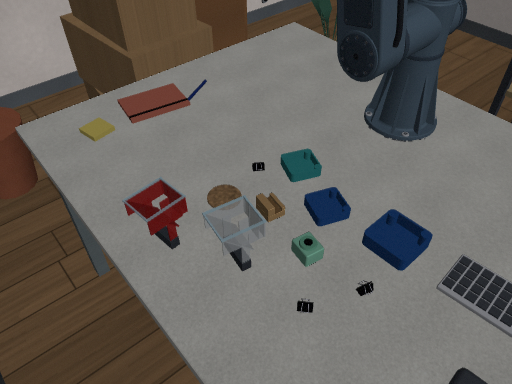

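The top view shows three dishes: small blue (185,256), larger blue (101,275) and turquoise (254,284). I take (185,256). There are two funnels, clear (198,130) and red (272,88), and I take the clear one. The dispenser is at (155,194), the stand at (225,206), the clips at (118,153), (92,206) and (287,243), and the coaster at (274,183). The scene view agrees.

```bash
cat > m.py <<'E'
from h import *
def blobs(c,lo,hi,amin=60):
    hsv=cv2.cvtColor(c['pixels'],cv2.COLOR_RGB2HSV); m=cv2.inRange(hsv,lo,hi)
    m=cv2.morphologyEx(m,cv2.MORPH_CLOSE,np.ones((5,5)))
    return [k for k in cv2.findContours(m,0,1)[0] if cv2.contourArea(k)>amin]
BLUE=((105,140,30),(125,255,255)); MINT=((65,50,50),(85,200,255)); BAM=((10,90,60),(22,255,255))
E
python3 - <<'E'
from m import *
for f in('t0','s0'):
    c=load(f); print(f,np.round(c['mtx'],1).tolist())
    for n,r,z in(('blue',BLUE,.028),('mint',MINT,.045),('bam',BAM,.044)):
        for k in blobs(c,*r):
            b=cv2.minAreaRect(k); p=ray(c,cv2.boxPoints(b),z)[:,:2]
            print(n,np.round(b[0]),cv2.contourArea(k),'ctr',np.round(p.mean(0),3),'sides',np.round(np.linalg.norm(p-np.roll(p,1,0),axis=1),3),'ang',np.round(np.arctan2(*(p[1]-p[0])[::-1]),3))
c=load('t0'); cv2.imwrite('pics/crop1.png',cv2.resize(c['pixels'][90:310,60:300,::-1],None,fx=2.7,fy=2.7,interpolation=2)[:600])
E
```

```text
t0 [[456.2, 0.0, 247.6], [0.0, 456.2, 185.7], [0.0, 0.0, 1.0]]
blue [ 99. 282.] 1621.5 ctr [0.408 0.307] sides [0.112 0.083 0.114 0.083] ang 0.08
mint [154. 193.] 495.5 ctr [0.601 0.193] sides [0.057 0.048 0.057 0.048] ang -0.141
bam [224. 205.] 496.5 ctr [0.577 0.038] sides [0.056 0.049 0.056 0.049] ang -0.136
bam [274. 182.] 936.0 ctr [ 0.63  -0.073] sides [0.08  0.081 0.08  0.08 ] ang -1.555
bam [255.  50.] 6069.0 ctr [ 0.948 -0.03 ] sides [1.203 0.033 1.209 0.033] ang 0.09
s0 [[434.2, 0.0, 257.5], [0.0, 434.2, 194.6], [0.0, 0.0, 1.0]]
blue [396. 238.] 2461.0 ctr [0.426 0.304] sides [0.129 0.155 0.142 0.142] ang -2.897
blue [327. 206.] 1182.0 ctr [0.474 0.133] sides [0.11  0.118 0.115 0.109] ang 2.816
mint [307. 248.] 693.5 ctr [0.615 0.205] sides [0.078 0.068 0.082 0.064] ang -3.082
mint [325.  13.] 231.0 ctr [-0.336 -0.656] sides [0.33  0.107 0.347 0.089] ang -3.079
bam [269. 205.] 462.0 ctr [0.594 0.051] sides [0.091 0.065 0.095 0.061] ang -2.947
bam [222. 194.] 459.0 ctr [ 0.655 -0.054] sides [0.061 0.087 0.064 0.084] ang 3.007
bam [ 52. 315.] 24092.5 ctr [ 1.102 -0.077] sides [0.669 0.361 0.811 0.224] ang -2.735
bam [504. 102.] 278.5 ctr [-0.266  0.184] sides [0.242 0.05  0.244 0.044] ang 2.436
bam [471.  68.] 3924.0 ctr [-0.402 -0.009] sides [0.217 0.525 0.284 0.46 ] ang -2.738
bam [168.  29.] 14799.0 ctr [ 0.084 -1.034] sides [0.836 1.961 1.436 1.199] ang -3.133
```

View pics/crop1.png

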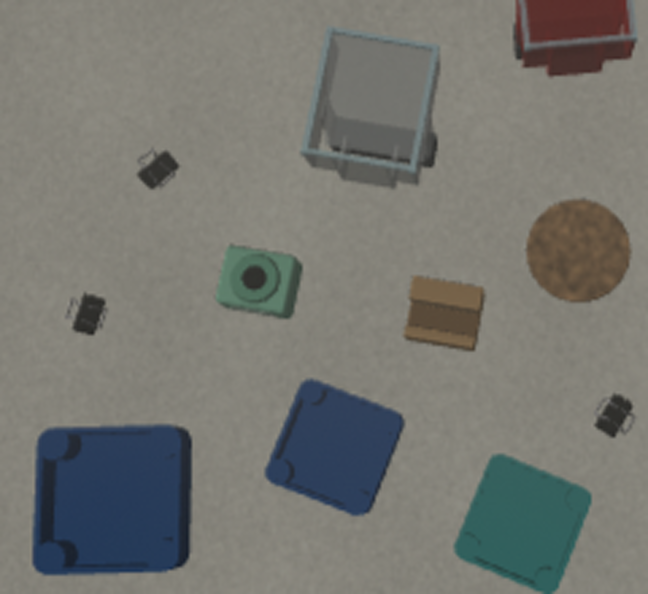

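Run:
```python
from m import *
c=load('t0'); hsv=cv2.cvtColor(c['pixels'],cv2.COLOR_RGB2HSV)
print(hsv[256,185],hsv[275,101],hsv[284,254],hsv[206,92],hsv[130,198])
for k in blobs(c,(105,110,20),(125,255,255)):
    b=cv2.minAreaRect(k); p=ray(c,cv2.boxPoints(b),.028)[:,:2]
    print(np.round(b[0]),cv2.contourArea(k),'ctr',np.round(p.mean(0),3),np.round(np.linalg.norm(p-np.roll(p,1,0),axis=1),3),'ang',np.round(np.arctan2(*(p[1]-p[0])[::-1]),3))
print(ray(c,[[118,153],[92,206],[287,243]],.015))
```

```text
[109 126  91] [108 143  89] [ 88 122  96] [30 16 47] [ 30  11 116]
[100. 275.] 2708.5 ctr [0.422 0.307] [0.116 0.117 0.116 0.114] ang -1.556
[183. 255.] 1497.5 ctr [0.467 0.126] [0.087 0.087 0.088 0.087] ang -0.341
[[ 0.69928033  0.28780626  0.015     ]
 [ 0.57451068  0.33888791  0.015     ]
 [ 0.49740391 -0.10464958  0.015     ]]
```

>>> {"op": "carry_out", "data": {"plan": "0.44 -0.55 0 0 0 0;0.44 -0.55 0 0 0 0;0.44 -0.55 0 0 0 0;0.44 -0.55 0 0 0 0;0.44 -0.55 0 0 0 0;0.44 -0.55 0 0 0 0;0.44 -0.55 0 0 0 0;0.44 -0.55 0 0 0 0", "claw": 0}}

```text
time_s: 0.82
eef_pos: [0.2322, -0.3525, 0.231]
eef_rot: [-0.0, 0.993, 0.12, -0.0]
wrist_force: [0.6, 0.6, -0.7]
opening: 0.493
grasp_force: 0.0
```

>>> {"op": "carry_out", "data": {"plan": "0.44 -0.55 0 0 0 0;0.44 -0.55 0 0 0 0;0.44 -0.55 0 0 0 0;0.44 -0.55 0 0 0 0;0.44 -0.55 0 0 0 0;0.44 -0.55 0 0 0 0;0.44 -0.55 0 0 0 0;0.44 -0.55 0 0 0 0"}}

```text
time_s: 1.48
eef_pos: [0.3269, -0.1481, 0.2313]
eef_rot: [0.0, 0.993, 0.12, 0.0]
wrist_force: [0.9, 0.2, 0.3]
opening: 0.503
grasp_force: 0.0
```

>>> {"op": "carry_out", "data": {"plan": "0.44 -0.55 0 0 0 0;0.44 -0.55 0 0 0 0;0.44 -0.55 0 0 0 0;0.3 -0.55 0 0 0 0;0.3 -0.55 0 0 0 0;0.1 -0.55 0 0 0 0;0 -0.55 0 0 0 0;0 -0.55 0 0 0 0"}}

```text
time_s: 2.15
eef_pos: [0.3627, 0.042, 0.2311]
eef_rot: [-0.0, 0.993, 0.12, -0.0]
wrist_force: [-0.3, -0.1, 0.2]
opening: 0.503
grasp_force: 0.0
```

>>> {"op": "carry_out", "data": {"plan": "0 0 0 0 0 0.7;0 0 0 0 0 0.7;0 0 0 0 0 0.7;0 0 0 0 0 0.7;0 0 0 0 0 0.7;0 0 0 0 0 0.4;0 0 0 0 0 0;0 0 0 0 0 0"}}

```text
time_s: 2.82
eef_pos: [0.363, 0.0408, 0.2312]
eef_rot: [-0.0, 0.997, -0.074, -0.0]
wrist_force: [0.0, 1.0, -0.2]
opening: 0.496
grasp_force: 0.0
```

Run:
```python
from h import *
c=snap('wrist','w1'); print(np.round(-np.array(c['R']).T@c['t'],3),np.round(c['mtx'][0],1)); print(ctrl.get_obs()['eef_pos'])
```

```text
[0.443 0.03  0.373] [313.6   0.  255.7]
[0.36304929 0.0407843  0.23117785]
```

View pics/w1.png

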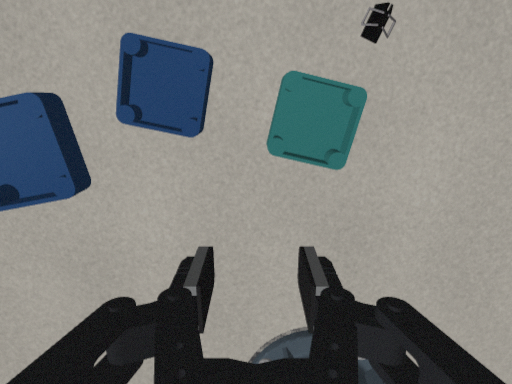

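>>> {"op": "carry_out", "data": {"plan": "0.45 -0.35 0 0 0 0;0.45 -0.35 0 0 0 0;0.45 -0.35 0 0 0 0;0.45 -0.35 0 0 0 0;0.45 -0.35 0 0 0 0;0.45 -0.35 0 0 0 0;0.45 -0.35 0 0 0 0;0 0 0 0 0 0"}}

```text
time_s: 3.53
eef_pos: [0.5048, 0.1202, 0.231]
eef_rot: [-0.0, 0.997, -0.074, 0.001]
wrist_force: [-0.8, -0.0, 0.2]
opening: 0.5
grasp_force: 0.0
```

>>> {"op": "carry_out", "data": {"plan": "0 0 0 0 0 0;0 0 0 0 0 0;0 0 0 0 0 0;0 0 0 0 0 0;0 0 0 0 0 0;0 0 0 0 0 0;0 0 0 0 0 0;0 0 0 0 0 0"}}

```text
time_s: 4.2
eef_pos: [0.5023, 0.1189, 0.2314]
eef_rot: [-0.0, 0.997, -0.075, 0.0]
wrist_force: [0.7, 0.2, -0.7]
opening: 0.501
grasp_force: 0.0
```

Run:
```python
from m import *
c=snap('wrist','w2'); print(np.round(-np.array(c['R']).T@c['t'],3)); print(ctrl.get_obs()['eef_pos'])
for f in('w1','w2'):
  c=load(f)
  for n,r,z in(('blue',((105,110,20),(125,255,255)),.028),('mint',MINT,.045),('bam',BAM,.044)):
    for k in blobs(c,*r):
        b=cv2.minAreaRect(k); p=ray(c,cv2.boxPoints(b),z)[:,:2]
        print(f,n,np.round(b[0]),cv2.contourArea(k),'ctr',np.round(p.mean(0),3),'sides',np.round(np.linalg.norm(p-np.roll(p,1,0),axis=1),3),'ang',np.round(np.arctan2(*(p[1]-p[0])[::-1]),3))
```

```text
[0.582 0.108 0.374]
[0.50229928 0.11890643 0.23141672]
w1 blue [ 36. 147.] 8167.5 ctr [0.421 0.279] sides [0.122 0.102 0.118 0.114] ang -1.544
w1 blue [161.  85.] 7819.0 ctr [0.465 0.126] sides [0.103 0.09  0.095 0.09 ] ang -0.495
w2 blue [117. 253.] 9159.5 ctr [0.42  0.305] sides [0.139 0.13  0.131 0.146] ang -1.421
w2 blue [256. 199.] 5600.0 ctr [0.467 0.125] sides [0.094 0.093 0.087 0.095] ang -0.374
w2 mint [170.  88.] 3071.0 ctr [0.6   0.191] sides [0.048 0.063 0.048 0.066] ang -1.72
w2 bam [324.  89.] 2919.5 ctr [0.577 0.04 ] sides [0.047 0.064 0.047 0.067] ang -1.72
w2 bam [422.  30.] 4187.5 ctr [ 0.615 -0.055] sides [0.051 0.08  0.052 0.084] ang -1.72
```

View pics/w2.png

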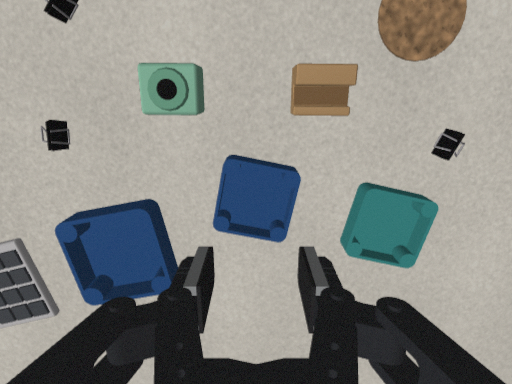

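Run:
```python
from m import *
c=load('w2'); e=np.array([np.cos(-.15),np.sin(-.15)]); n=np.array([-e[1],e[0]])
for nm,k,z in(('mint outer top',(139,80),.045),('mint inner base',(203,95),0),('stand inner base',(291.5,95),0),('stand outer top',(357,72),.044),('mint front base',(170,115),0),('stand front base',(320,115),0),('mint front top?',(170,110),.045),('stand front top',(320,108),.044)):
    p=ray(c,k,z)[0,:2]; print(nm,np.round(p,4),'along',round(p@e,4),'across',round(p@n,4))
print(np.array([.466,.1255])@n,np.array([.466,.1255])@e)
# camera tilt
print(np.round(c['R'],3))
# dish rim line fits at z=.028
m=max((k for k in blobs(c,(105,110,20),(125,255,255)) if abs(cv2.minAreaRect(k)[0][0]-256)<40),key=cv2.contourArea)
p=ray(c,m.reshape(-1,2),.028)[:,:2]
h=cv2.minAreaRect(p.astype(np.float32)*1000);print(h)
cv2.imwrite('pics/crop2.png',cv2.resize(c['pixels'][50:250,120:380,::-1],None,fx=3,fy=3,interpolation=2))
```

```text
mint outer top [0.6126 0.2193] along 0.573 across 0.3084
mint inner base [0.5906 0.1671] along 0.559 across 0.2535
stand inner base [0.5758 0.0681] along 0.5591 across 0.1534
stand outer top [0.5882 0.0071] along 0.5806 across 0.0949
mint front base [0.5748 0.2092] along 0.5371 across 0.2927
stand front base [0.5491 0.0381] along 0.5372 across 0.1197
mint front top? [0.5804 0.1958] along 0.5446 across 0.2804
stand front top [0.5598 0.0457] along 0.5467 across 0.1289
0.19372894001367053 0.44201283669275904
[[-0.148 -0.989 -0.   ]
 [-0.939  0.141  0.313]
 [-0.31   0.047 -0.95 ]]
((467.23663330078125, 125.15544891357422), (88.83775329589844, 93.41707611083984), 69.98466491699219)
```

View pics/crop2.png

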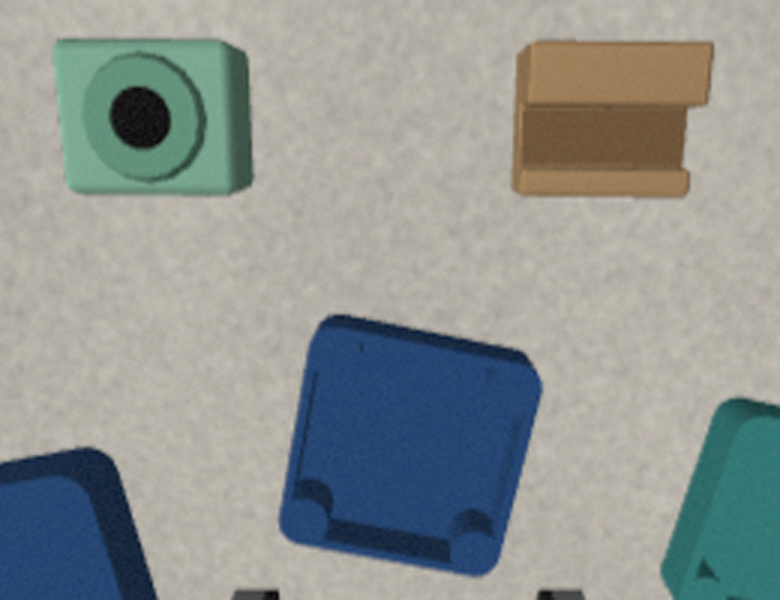

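The crop confirms the small blue dish, whose centre is at about (410,445). It's 9 mm off the centre line and turned by -0.2 rad. The gap between the inner bases measures 100 mm, against the 98 mm given. The wrist camera sits ahead of the tool and would end up over the hopper, so I'll half-turn the tool first to put it behind.

>>> {"op": "carry_out", "data": {"plan": "0 0 0 0 0 -1;0 0 0 0 0 -1;0 0 0 0 0 -1;0 0 0 0 0 -1;0 0 0 0 0 -1;0 0 0 0 0 -1;0 0 0 0 0 -1;0 0 0 0 0 -1"}}

```text
time_s: 4.92
eef_pos: [0.5023, 0.119, 0.2313]
eef_rot: [-0.0, 0.947, 0.322, -0.0]
wrist_force: [-0.7, -0.3, 0.0]
opening: 0.501
grasp_force: 0.0
```

>>> {"op": "carry_out", "data": {"plan": "0 0 0 0 0 -1;0 0 0 0 0 -1;0 0 0 0 0 -1;0 0 0 0 0 -1;0 0 0 0 0 -1;0 0 0 0 0 -1;0 0 0 0 0 -1;0 0 0 0 0 -1"}}

```text
time_s: 5.58
eef_pos: [0.5023, 0.119, 0.2313]
eef_rot: [-0.0, 0.747, 0.665, -0.0]
wrist_force: [-0.7, -0.8, 0.7]
opening: 0.501
grasp_force: 0.0
```

>>> {"op": "carry_out", "data": {"plan": "0 0 0 0 0 -1;0 0 0 0 0 -1;0 0 0 0 0 -1;0 0 0 0 0 -1;0 0 0 0 0 -1;0 0 0 0 0 -1;0 0 0 0 0 -1;0 0 0 0 0 -1"}}

```text
time_s: 6.25
eef_pos: [0.5023, 0.1189, 0.2313]
eef_rot: [-0.0, 0.429, 0.904, -0.0]
wrist_force: [0.4, -0.4, -0.4]
opening: 0.502
grasp_force: 0.0
```

>>> {"op": "carry_out", "data": {"plan": "0 0 0 0 0 -1;0 0 0 0 0 -1;0 0 0 0 0 -1;0 0 0 0 0 -1;0 0 0 0 0 -1;0 0 0 0 0 -1;0 0 0 0 0 -1;0 0 0 0 0 -0.4"}}

```text
time_s: 6.92
eef_pos: [0.5023, 0.1189, 0.2313]
eef_rot: [-0.0, 0.073, 0.997, -0.0]
wrist_force: [0.7, 0.5, 0.4]
opening: 0.497
grasp_force: 0.0
```

>>> {"op": "carry_out", "data": {"plan": "0.6 0.05 0 0 0 0;0.6 0.05 0 0 0 0;0.6 0.05 0 0 0 0;0.6 0.05 0 0 0 0;0.6 0.05 0 0 0 0;0.22 0 0.3 0 0 0;0 0 0.6 0 0 0;0 0 0.6 0 0 0"}}

```text
time_s: 7.58
eef_pos: [0.377, 0.1486, 0.1718]
eef_rot: [0.002, 0.075, 0.997, 0.0]
wrist_force: [0.9, -0.4, -0.1]
opening: 0.499
grasp_force: 0.0
```

>>> {"op": "carry_out", "data": {"plan": "0 0 0.6 0 0 0;0 0 0.6 0 0 0;0 0 0.6 0 0 0;0 0 0.6 0 0 0;0 0 0.6 0 0 0;0 0 0.6 0 0 0;0 0 0.25 0 0 0;0 0 0 0 0 0"}}

```text
time_s: 8.25
eef_pos: [0.3742, 0.1479, 0.015]
eef_rot: [-0.003, 0.075, 0.997, -0.0]
wrist_force: [-0.6, 0.5, -0.3]
opening: 0.499
grasp_force: 0.0
```

```bash
cat > st.py <<'E'
from m import *
import sys
e=np.array([np.cos(-.15),np.sin(-.15)]); n=np.array([-e[1],e[0]])
o=ctrl.get_obs(); p=o['eef_pos']; print('tcp along,across,z',np.round([p[:2]@e,p[:2]@n,p[2]],4),'rot',np.round(o['eef_rot'],4),o['time_s'])
for cam in sys.argv[2:]:
    c=snap(cam,f'{sys.argv[1]}_{cam}')
    for k in blobs(c,(105,110,20),(125,255,255),300):
        q=ray(c,k.reshape(-1,2),.028)[:,:2]; h=cv2.minAreaRect(np.c_[q@e,q@n].astype(np.float32)*1000)
        print(cam,'ctr',np.round(h[0],1),np.round(h[1],1),'ang rel rad',round(np.radians((h[2]+45)%90-45),3))
E
python3 st.py a wrist top
```

```text
tcp along,across,z [0.3479 0.2022 0.015 ] rot [-2.600e-03  7.540e-02  9.972e-01 -4.000e-04] 8.25
wrist ctr [388.8 202.8] [57.8 29.3] ang rel rad -0.204
wrist ctr [365.1 308.9] [111.3  37.2] ang rel rad 0.246
top ctr [371.4 365.2] [114.1 117.5] ang rel rad 0.191
top ctr [442.3 193.5] [88.6 87.2] ang rel rad -0.191
```

View pics/a_wrist.png

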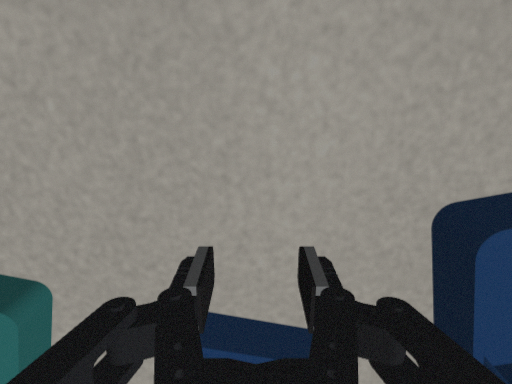

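>>> {"op": "carry_out", "data": {"plan": "-0.15 0 0.08 0 0 0;-0.15 0 0 0 0 0;-0.15 0 0 0 0 0;-0.15 0 0 0 0 0;-0.15 0 0 0 0 0;-0.15 0 0 0 0 0;-0.15 0 0 0 0 0;-0.15 0 0 0 0 0"}}

```text
time_s: 9.02
eef_pos: [0.4241, 0.1408, 0.0139]
eef_rot: [-0.001, 0.075, 0.997, -0.0]
wrist_force: [-1.9, -0.7, 2.3]
opening: 0.496
grasp_force: 1.1
```

>>> {"op": "carry_out", "data": {"plan": "-0.1 0 0 0 0 0;-0.1 0 0 0 0 0;-0.1 0 0 0 0 0;-0.1 0 0 0 0 0;0 0 0 0 0 0;0 0 0 0 0 0;0 0 0 0 0 0;0 0 0 0 0 0"}}

```text
time_s: 9.68
eef_pos: [0.4399, 0.1386, 0.0142]
eef_rot: [0.0, 0.075, 0.997, 0.0]
wrist_force: [-0.3, -0.7, 0.1]
opening: 0.499
grasp_force: 0.0
```

```bash
python3 st.py b top
```

```text
tcp along,across,z [0.4143 0.2028 0.0142] rot [3.000e-04 7.530e-02 9.972e-01 1.000e-04] 9.6833
top ctr [365.6 393.9] [113.7  60.9] ang rel rad 0.164
top ctr [474.2 201.5] [88.3 85.7] ang rel rad -0.032
```

>>> {"op": "carry_out", "data": {"plan": "-0.12 0 0 0 0 0;-0.12 0 0 0 0 0;-0.12 0 0 0 0 0;-0.12 0 0 0 0 0;-0.12 0 0 0 0 0;-0.12 0 0 0 0 0;-0.1 0 0 0 0 0;0 0 0 0 0 0"}}

```text
time_s: 10.4
eef_pos: [0.4735, 0.1334, 0.0143]
eef_rot: [0.001, 0.075, 0.997, 0.0]
wrist_force: [-0.0, 0.1, 0.3]
opening: 0.503
grasp_force: 0.0
```

```bash
python3 st.py c top
python3 - <<'E'
from h import *
c=load('c_top'); cv2.imwrite('pics/crop3.png',cv2.resize(c['pixels'][90:290,110:270,::-1],None,fx=3,fy=3,interpolation=2))
E
```

```text
tcp along,across,z [0.4483 0.2027 0.0143] rot [7.000e-04 7.550e-02 9.971e-01 0.000e+00] 10.4
top ctr [366.9 404.4] [ 55.  120.3] ang rel rad -0.029
top ctr [507.4 202. ] [84.8 87.2] ang rel rad 0.005
```

View pics/crop3.png

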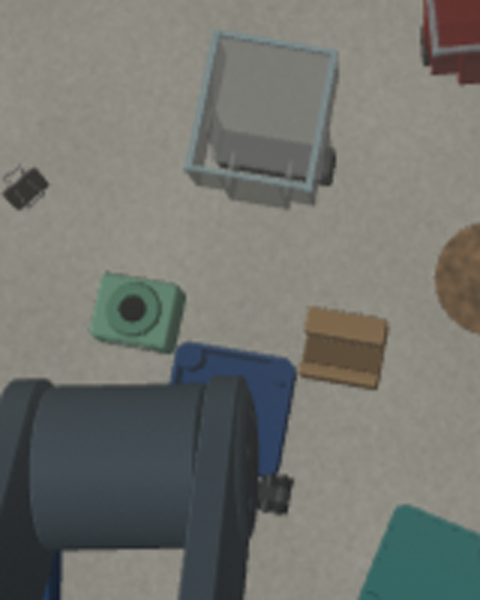

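The crop shows the dish square to the gap, its far edge between (178,345) and (296,365), entering centred. I'll go on.

>>> {"op": "carry_out", "data": {"plan": "-0.13 0 0 0 0 0;-0.13 0 0 0 0 0;-0.13 0 0 0 0 0;-0.13 0 0 0 0 0;-0.13 0 0 0 0 0;-0.13 0 0 0 0 0;-0.13 0 0 0 0 0;-0.13 0 0 0 0 0"}}

```text
time_s: 11.12
eef_pos: [0.5138, 0.1273, 0.0141]
eef_rot: [-0.0, 0.075, 0.997, -0.0]
wrist_force: [-1.9, -0.1, 0.3]
opening: 0.502
grasp_force: 0.9
```

```bash
python3 st.py d top scene
```

```text
tcp along,across,z [0.489  0.2027 0.0141] rot [-1.000e-04  7.540e-02  9.972e-01 -0.000e+00] 11.1167
top ctr [366.7 406.9] [ 51.5 119.6] ang rel rad -0.038
scene ctr [377.7 366.3] [143.2 125.4] ang rel rad 0.192
scene ctr [554.  209.4] [102.4 105.1] ang rel rad 0.0
```

>>> {"op": "carry_out", "data": {"plan": "-0.12 0 0 0 0 0;-0.12 0 0 0 0 0;-0.12 0 0 0 0 0;-0.12 0 0 0 0 0;-0.12 0 0 0 0 0;-0.12 0 0 0 0 0;-0.12 0 0 0 0 0;-0.12 0 0 0 0 0"}}

```text
time_s: 11.88
eef_pos: [0.5518, 0.1215, 0.0141]
eef_rot: [-0.0, 0.075, 0.997, -0.0]
wrist_force: [-1.2, 0.3, -0.3]
opening: 0.5
grasp_force: 0.5
```

>>> {"op": "carry_out", "data": {"plan": "-0.12 0 0 0 0 0;-0.12 0 0 0 0 0;-0.12 0 0 0 0 0;-0.12 0 0 0 0 0;-0.12 0 0 0 0 0;-0.12 0 0 0 0 0;0 0 0 0 0 0;0 0 0 0 0 0"}}

```text
time_s: 12.55
eef_pos: [0.5805, 0.1172, 0.0143]
eef_rot: [0.001, 0.075, 0.997, 0.0]
wrist_force: [-0.4, 0.2, -0.4]
opening: 0.505
grasp_force: 0.0
```

```bash
python3 st.py e top scene
python3 - <<'E'
from h import *
c=load('e_scene'); d=load('e_top')
a=cv2.resize(c['pixels'][170:290,180:360,::-1],None,fx=4,fy=4,interpolation=2)
cv2.imwrite('pics/crop4.png',a)
E
```

```text
tcp along,across,z [0.5564 0.2026 0.0143] rot [5.000e-04 7.540e-02 9.972e-01 0.000e+00] 12.55
top ctr [365.8 394.1] [114.1  58.6] ang rel rad 0.188
scene ctr [619.4 209.7] [101.  104.6] ang rel rad 0.0
scene ctr [377.8 366.4] [143.2 125.4] ang rel rad 0.19
```

View pics/crop4.png

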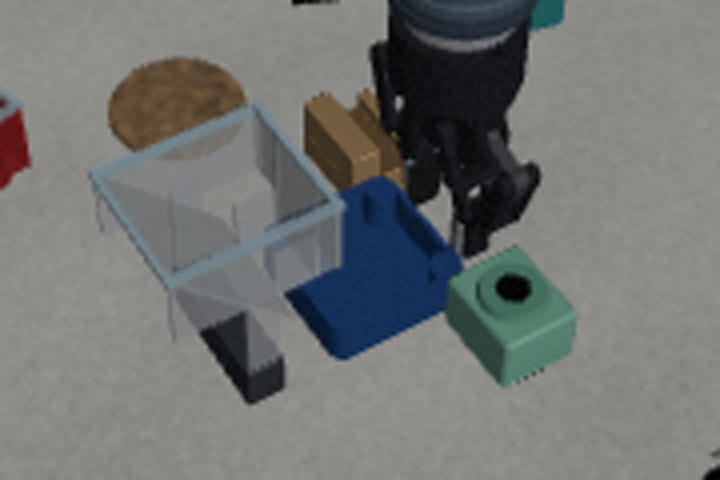

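Run:
```python
from h import *
e=np.array([np.cos(-.15),np.sin(-.15)]); n=np.array([-e[1],e[0]])
c=load('e_scene')
for nm,uv,z in(('foot near base',(284,387),0),('foot far base',(248,404),0),('foot near top',(284,352),.03),('dish corner base',(343,359),0),('dish right end base',(447,310),0)):
    p=ray(c,np.array(uv)/4+[179.6,169.6],z)[0,:2]; print(nm,np.round([p@e,p@n],4))
```

```text
foot near base [0.6931 0.2437]
foot far base [0.716  0.2431]
foot near top [0.6917 0.2424]
dish corner base [0.6546 0.2445]
dish right end base [0.5842 0.2463]
```

>>> {"op": "carry_out", "data": {"plan": "-0.12 0 0 0 0 0;-0.12 0 0 0 0 0;-0.12 0 0 0 0 0;-0.12 0 0 0 0 0;-0.1 0 0 0 0 0;-0.05 0 0 0 0 0;0 0 0 0 0 0;0 0 0 0 0 0"}}

```text
time_s: 13.32
eef_pos: [0.6051, 0.1134, 0.0142]
eef_rot: [0.0, 0.075, 0.997, 0.0]
wrist_force: [0.2, 0.6, -0.1]
opening: 0.499
grasp_force: 0.0
```

>>> {"op": "carry_out", "data": {"plan": "-0.03 0 0 0 0 0;-0.03 0 0 0 0 0;-0.03 0 0 0 0 0;0 0 0 0 0 0;0 0 0 0 0 0;0 0 0 0 0 0;0 0 0 0 0 0;0 0 0 0 0 0"}}

```text
time_s: 13.98
eef_pos: [0.6083, 0.113, 0.0141]
eef_rot: [0.0, 0.075, 0.997, 0.0]
wrist_force: [-0.8, -0.8, 1.9]
opening: 0.498
grasp_force: 0.8
```

>>> {"op": "carry_out", "data": {"plan": "-0.03 0 0 0 0 0;-0.03 0 0 0 0 0;0 0 0 0 0 0;0 0 0 0 0 0;0 0 0 0 0 0;0 0 0 0 0 0;0 0 0 0 0 0;0 0 0 0 0 0"}}

```text
time_s: 14.65
eef_pos: [0.6109, 0.1125, 0.0142]
eef_rot: [0.0, 0.075, 0.997, -0.0]
wrist_force: [0.5, -0.2, -0.5]
opening: 0.501
grasp_force: 0.0
```

```bash
python3 st.py f scene
python3 - <<'E'
from h import *
c=load('f_scene')
cv2.imwrite('pics/crop5.png',cv2.resize(c['pixels'][170:290,180:360,::-1],None,fx=4,fy=4,interpolation=2))
E
```

```text
tcp along,across,z [0.5872 0.2026 0.0142] rot [ 3.000e-04  7.530e-02  9.972e-01 -0.000e+00] 14.65
scene ctr [636.8 228.3] [132.7  74.6] ang rel rad 0.594
scene ctr [377.8 366.4] [143.2 125.4] ang rel rad 0.19
```

View pics/crop5.png

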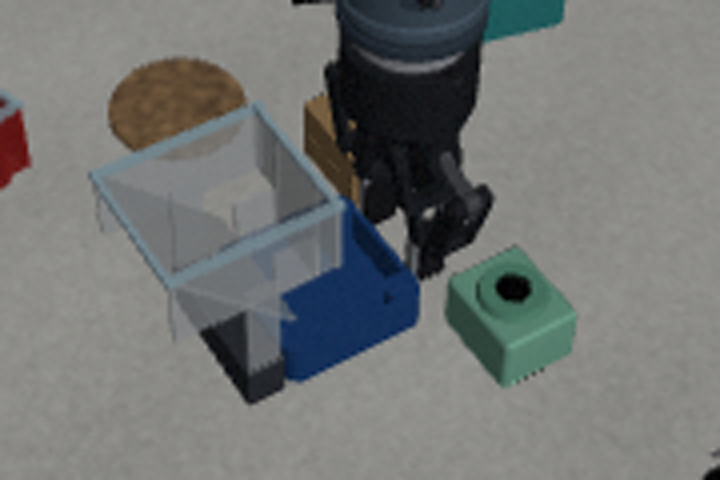

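The dish's left far corner (298,380) is almost at the foot's corner (284,388) and level with its end. I'll creep on until contact shows as a force.

>>> {"op": "carry_out", "data": {"plan": "-0.03 0 0 0 0 0;-0.03 0 0 0 0 0;0 0 0 0 0 0;0 0 0 0 0 0;0 0 0 0 0 0;0 0 0 0 0 0;0 0 0 0 0 0;0 0 0 0 0 0"}}

```text
time_s: 15.37
eef_pos: [0.613, 0.1122, 0.0141]
eef_rot: [-0.0, 0.075, 0.997, 0.0]
wrist_force: [-1.5, 0.2, 0.6]
opening: 0.499
grasp_force: 0.7
```

>>> {"op": "carry_out", "data": {"plan": "-0.03 0 0 0 0 0;0 0 0 0 0 0;0 0 0 0 0 0;0 0 0 0 0 0;0 0 0 0 0 0;0 0 0 0 0 0;0 0 0 0 0 0;0 0 0 0 0 0"}}

```text
time_s: 16.03
eef_pos: [0.6138, 0.1122, 0.014]
eef_rot: [-0.0, 0.075, 0.997, 0.0]
wrist_force: [-4.4, 0.9, 2.9]
opening: 0.498
grasp_force: 2.6
```

>>> {"op": "carry_out", "data": {"plan": "-0.03 0 0 0 0 0;0 0 0 0 0 0;0 0 0 0 0 0;0 0 0 0 0 0;0 0 0 0 0 0;0 0 0 0 0 0;0 0 0 0 0 0;0 0 0 0 0 0"}}

```text
time_s: 16.7
eef_pos: [0.6138, 0.1122, 0.0139]
eef_rot: [-0.002, 0.075, 0.997, -0.0]
wrist_force: [-9.7, 1.1, 6.5]
opening: 0.5
grasp_force: 4.8
```

The tool has stalled at 9.7 N, so the dish is against the foot. I'll back off along the axis, then lift.

>>> {"op": "carry_out", "data": {"plan": "0.1 0 0 0 0 0;0.2 0 0 0 0 0;0.3 0 0 0 0 0;0.3 0 0 0 0 0;0 0 -0.3 0 0 0;0 0 -0.6 0 0 0;0 0 -0.6 0 0 0;0 0 -0.6 0 0 0"}}

```text
time_s: 17.37
eef_pos: [0.5807, 0.1171, 0.1002]
eef_rot: [0.001, 0.075, 0.997, -0.0]
wrist_force: [0.9, -0.6, -0.2]
opening: 0.499
grasp_force: 0.0
```

>>> {"op": "carry_out", "data": {"plan": "0.5 0 -0.6 0 0 0;0.8 0 -0.5 0 0 0;0.8 0 -0.5 0 0 0;0.8 0 0 0 0 0;0.5 0 0 0 0 0;0 0 0 0 0 0;0 0 0 0 0 0;0 0 0 0 0 0"}}

```text
time_s: 18.03
eef_pos: [0.447, 0.1376, 0.1633]
eef_rot: [0.002, 0.075, 0.997, 0.0]
wrist_force: [0.7, 1.1, 0.2]
opening: 0.499
grasp_force: 0.0
```

```bash
python3 st.py g top scene
python3 - <<'E'
from h import *
e=np.array([np.cos(-.15),np.sin(-.15)]); n=np.array([-e[1],e[0]])
for a,b in(('t0','g_top'),):
    d=cv2.absdiff(load(a)['pixels'],load(b)['pixels']).max(2)
    for u,v in((118,153),(92,206),(287,243),(274,183)): print((u,v),'maxdiff',d[v-15:v+15,u-15:u+15].max())
c=load('g_top');s=load('g_scene')
a=cv2.resize(s['pixels'][170:290,190:350,::-1],(640,480),interpolation=2)[100:]
cv2.imwrite('pics/crop6.png',a)
E
```

```text
tcp along,across,z [0.4214 0.2028 0.1633] rot [1.600e-03 7.540e-02 9.972e-01 1.000e-04] 18.0333
top ctr [636.1 201.7] [85.8 62.2] ang rel rad -0.002
scene ctr [651.3 214.7] [95.6 94.6] ang rel rad 0.0
scene ctr [377.7 366.3] [143.  125.4] ang rel rad 0.19
(118, 153) maxdiff 8
(92, 206) maxdiff 8
(287, 243) maxdiff 8
(274, 183) maxdiff 7
```

View pics/crop6.png

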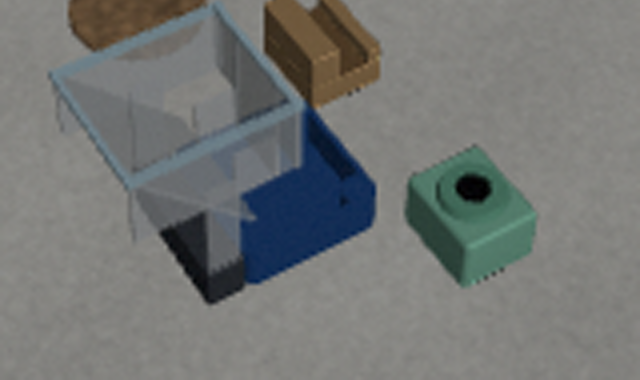

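The dish sits against the foot, its corner at (248,280) beside the foot's at (243,288) and level with its end. The clips and coaster show no change in the pictures. I'll hand in.

```bash
python3 -c "
from bench import ctrl
print(ctrl.hand_in())"
```

```text
the job is handed in; nothing more can be done
None
```

The blue dish was pushed through the gap until it met the funnel's foot, square and nearly centred on it, with the clips and coaster unmoved; the job is handed in, but the hand-in gave no verdict.

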